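# Pass the curved lifting hook through the plate's eye

## Robot

A 7-joint arm with a two-finger parallel gripper is mounted at the origin on a cart in front of the work surface, level with it; the furniture and walls round the work are solid. World frame = base frame: x ahead of the robot, y to its left, z up, the work surface at z = 0. Lengths are in m, angles in rad, forces in N, time in s.
With the tool pointing down it reaches from about 0.35 to 0.9 m from the base axis. Payload 19.9 kg.
Tool frame: the origin (TCP) lies between the finger pads; the fingertips stand 11 mm ahead of it and the grasp point (between the pads) lies 8 mm behind it; z points along the fingers, y is the line along which they close (so a half turn about z gives the same grasp; the last joint's range is limited). The gripper opens to 94 mm and grips with 3 to 60 N. Pads are 16 mm wide; open, the fingers measure 119 mm over their backs; the gripper's body (75 mm by 177 mm) begins 78 mm behind the grasp point.
Start: joints at [-1.379, 0.417, -0.01, 1.614, 0.005, 1.111, -0.053], TCP at [0.145, 0.608, 0.216] pointing down, gripper open.
Joint ranges: [-2.81, 2.81], [-0.39, 2.02], [-1.27, 1.25], [0.06, 2.57], [-1.19, 4.33], [0.19, 2], [-2.82, 2.82]. Speed limits (rad/s): [1.89, 1.89, 2.39, 2.39, 3.01, 3.01, 3.01].

## Interface

Orientations are given as a rotation vector (axis times angle).
In Python, from bench import state, grab_frame, camera_params, sign_off gives the robot as it stands.
- The arm moves only by the tool carry_out, never from a script. Its arguments are lists of equal length, an entry for each row: "delta_pos": the shift along the tool's x, y, z in mm, a list of three; "rotation": the turn, a rotation vector about the tool's x, y, z in rad, a list of three; "hand": the gripper command: -1 is fully open, 1 is shut, values between are in proportion. A call has 1 to 8 rows; each row shifts and turns the commanded pose from where the row before left it, along the tool's axes as they then stand; what a row does not reach is not made up. A row lasts 1/10 s, in which the tool goes at most 50 mm and 8.59 degrees, less where a joint would pass 70% of its speed; a pose out of reach is approached as far as the arm can. A call with a gripper value outside its range is refused whole. The fingers move at their own pace and stop on an object; the grip force is fixed at half the most. Time passes only in rows, so rows that do not move let the fingers close. It gives the time, the measured TCP pose, the force, the opening and the grip force at its end, in the units of the state.
- state(): the state, without advancing time (a new reading comes with each control period).
- grab_frame(name): name is "scene" or "side" or "wrist"; returns (picture, depth): 420x560x3 uint8, red, green, blue; 420x560 float32, m along the optical axis (not along the pixel's ray), 0 where there is no reading.
- camera_params(name): a dict with "K" (3x3 intrinsics, pixels), "rvec" (rotation vector, rad) and "tvec" (3), from world to camera coordinates, as OpenCV has them. Camera axes: x right, y down, z forward; pixel columns grow to the right and rows downward; lengths in m; the calibration is good to about 2 mm. A picture is of the moment at which its call begins: read the wrist's pose just before it. camera_params takes no time and is no camera call; for the wrist camera it gives the pose at the moment of the call.
- sign_off(): hands the job in; it is judged then, once.
The state is a dict: "t": time; "joint_pos": joint angles; "qd": joint speeds; "joint_torque": joint torques, N m; "position": TCP position; "orientation": TCP orientation; "wrist_force": force on the tool from outside, world axes, zero at the start; "moment": the same for the moment, N m; "gripper_width": finger opening in m; "grasp_force": force on a finger pad.
Only numpy, scipy, OpenCV 4.12 (cv2) and the standard library are available. Lean on these libraries where they do the work, as an engineer would, in place of code of your own. Each camera call takes 0.05 s, during which the arm holds its last target. There are 200 camera calls.

## Task

Get the steel plate ready to be carried: take the curved lifting hook by its black handle and pass its bent bar tip-first through the plate's eye, following the curve, until the bar's dark sleeve lies in the eye with the bar running squarely through it. Let the hook lie flat on the plate and let go; leave the straight pin where it lies.

Things in the scene. Friction and masses are not known exactly. Their poses are not given: they have to be found in the camera images.
- lifting_hook: Curved hook, 0.16 kg, flat on the bench: 8 mm steel bar bent level to an arc of 75 mm centre-line radius, upright black handle at one end. Origin: centre of curvature, at underside height (bar centre 4 mm above); z up. Angles about the origin, anticlockwise from its x axis seen from above: handle 135 degrees, sleeve middle 90, free rounded tip -5.
- hook_handle (a point): Middle of the handle's upper half, 55 mm above the hook's underside. The handle is an upright flat tab on the arc's line, 16 mm thick along the arc's radius (grip it across this), 28 mm wide along the arc, top 78 mm above the underside.
- hook_sleeve (a point): Middle of the hook's dark sleeve, on the bar's centre line at (0, 75, 4) mm in the hook's frame, where the bar runs along the hook's x axis. The sleeve covers 24 mm of the bar, nearer the handle than the tip, and is 0.8 mm proud.
- eye_plate: Dark steel plate fixed on the bench, 170 (x) x 120 (y) x 5 mm, an upright arched eye of 8 mm round bar welded on its middle. Origin: centre of the underside, below the eye; z up. The opening faces along plate x, usable from either side: 26 mm wide (y), round-topped, from the plate's top (5 mm) up to 35 mm height. Outside, the eye is 42 mm wide, top 43 mm high.
- straight_pin: Straight drag pin, to be left alone: an 8 mm steel bar, about 140 mm long, lying flat along its x axis, with the same black upright handle (78 mm high) at its -x end. Origin: on the underside, near the middle of its length (handle at x = -62 mm).
Things that resemble listed ones, but are neither listed nor needed, are in the scene too. Of the things shaped like the lifting_hook, the steel one is meant.

How it is judged:
By the outcome, as a careful person would: the job done as asked, in the order asked, and still so for the second after the job is handed in, with the robot touching nothing.
It also fails if it takes over 51 s, if anything falls off the work surface, if the arm or the gripper's body presses on something with over 40 N, if the wrist force passes 120 N, or if a joint passes its speed limit or range.

## Working session

There is one attempt and no reset: what is moved stays moved. The work goes in short steps, Python scripts to look and compute and a tool call to move; the robot and the scene stay as the last step left them, time stands still between calls to the robot, and variables do not carry over. Pictures are saved under pics/ and viewed, at most 10 in all, crops included, and the job is handed in when it is done.

Besides the shell and the picture viewer there is one more tool, called after "Call:" in YAML: its name, and indented under it one key for each argument. carry_out: Moves the arm, as the interface text tells. Its arguments: {"type":"object","properties":{"delta_pos":{"type":"array","items":{"type":"array","items":{"type":"number"}}},"rotation":{"type":"array","items":{"type":"array","items":{"type":"number"}}},"hand":{"type":"array","items":{"type":"number"}}},"required":["delta_pos","rotation","hand"]}

```bash
mkdir -p pics; cat > h.py <<'E'
from bench import *
import numpy as np, cv2
from scipy.spatial.transform import Rotation as R
def snap(n,f):
    p=camera_params(n); im,d=grab_frame(n); cv2.imwrite(f'pics/{f}.png',im[...,::-1]); np.savez(f'{f}.npz',im=im,d=d,K=p['K'],r=p['rvec'],t=p['tvec'])
def pts(f):
    z=np.load(f'{f}.npz'); d=z['d']; v,u=np.mgrid[:420,:560]; K=z['K']
    c=np.stack([(u-K[0,2])/K[0,0]*d,(v-K[1,2])/K[1,1]*d,d],-1)
    return (c-z['t'].ravel())@R.from_rotvec(z['r'].ravel()).as_matrix(), z['im'], d>0
E
python3 - <<'E'
from h import *
s=state();print(s)
for n in('scene','side','wrist'):snap(n,n+'0')
cv2.imwrite('pics/a.png',np.vstack([cv2.imread('pics/scene0.png')]))
E
```

```text
{'t': 0.0, 'joint_pos': array([-1.37847532,  0.41795764, -0.01029172,  1.6141825 ,  0.00470681,
        1.11070149, -0.05298028]), 'qd': array([-5.73170191e-04,  6.99684181e-05,  1.29866431e-03, -2.40868123e-03,
       -6.97655569e-04,  1.30085354e-03,  8.72738856e-04]), 'joint_torque': array([ 1.88396261e-04, -8.51265621e+01,  6.39275126e-01, -4.25992084e+01,
       -4.88251832e-02,  1.87235128e-02,  1.17026457e-04]), 'position': array([0.1447448 , 0.60762746, 0.21583203]), 'orientation': array([-3.66411927e-01, -3.12011000e+00,  1.92401314e-03]), 'wrist_force': array([-0.4685314 ,  0.28836007,  0.28417872]), 'moment': array([ 0.02049021, -0.03410518, -0.01379677]), 'grasp_force': 0.0, 'gripper_width': 0.09386796504674953}
```

View pics/scene0.png

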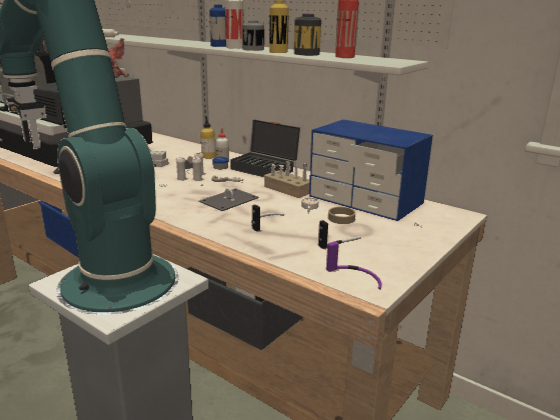

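View pics/wrist0.png

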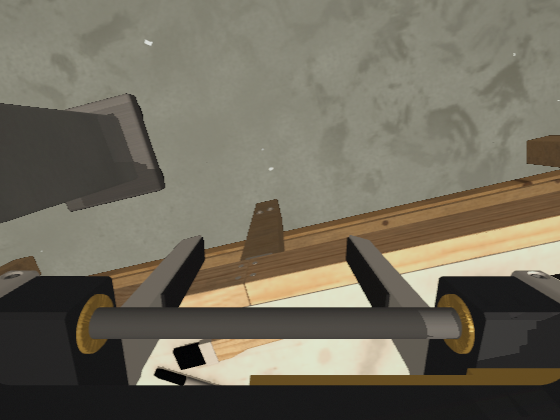

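The scene view shows the plate at (229,198), black-handled items at (256,217) and (323,235), and a purple decoy at (333,257). The wrist view shows the floor and bench edge. Next I'll look closer with the side view.

```bash
python3 - <<'E'
from h import *
im=cv2.imread('pics/scene0.png')[170:270,180:400]
cv2.imwrite('pics/b.png',cv2.resize(im,(792,360),interpolation=cv2.INTER_CUBIC))
for f in('scene0',):
    P,_,ok=pts(f)
    for u,v in((229,198),(256,208),(323,226),(256,228),(284,215),(360,238)):print(u,v,P[v,u].round(3))
E
```

```text
229 198 [0.58  0.164 0.006]
256 208 [ 0.434 -0.08   0.079]
323 226 [ 0.464 -0.293  0.073]
256 228 [ 0.436 -0.078  0.014]
284 215 [ 0.593 -0.064 -0.   ]
360 238 [ 0.597 -0.339  0.001]
```

View pics/side0.png

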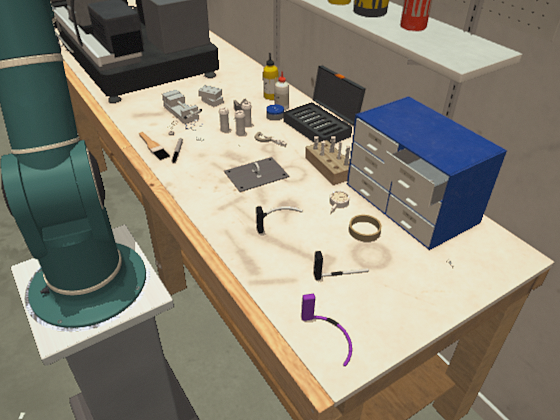

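View pics/b.png

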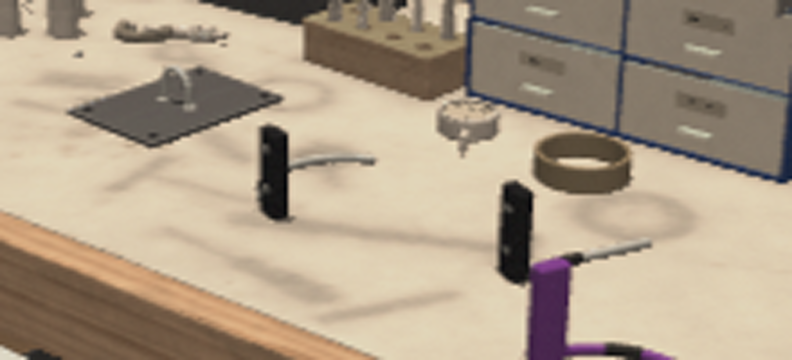

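The side view confirms it: the hook is the middle item, with its handle at (261,220) and a curved bar to (302,211). The straight pin is at (318,265) and the plate's eye at (258,170). I'll compute the camera offset in the tool frame and a move to an overview pose.

```bash
cat >> h.py <<'E'
def T():
    s=state(); return s['position'],R.from_rotvec(s['orientation'])
def plan(p,Rt,step=40,ang=7):
    p0,R0=T(); 
    n=int(np.ceil(max(np.linalg.norm(p-p0)*1000/step,np.degrees((R0.inv()*Rt).magnitude())/ang)))
    print('rows',n,'dpos/row in tool frame const-world (total):',(R0.inv().apply(p-p0)*1000).round(1),'rot total',(R0.inv()*Rt).as_rotvec().round(4))
def down(yaw): # tool y axis at yaw in world, z down
    y=np.array([np.cos(yaw),np.sin(yaw),0]);z=np.array([0,0,-1.]);return R.from_matrix(np.stack([np.cross(y,z),y,z],1))
E
python3 - <<'E'
from h import *
p,r=T(); c=camera_params('wrist'); Rc=R.from_rotvec(np.ravel(c['rvec'])).inv()
print('cam in tool',r.inv().apply(Rc.apply(-np.ravel(c['tvec']))-p),(r.inv()*Rc).as_matrix().round(2),c['K'])
print(r.as_matrix().round(2))
E
```

```text
cam in tool [ 0.07359316 -0.00131563 -0.16760454] [[ 0.   -0.97 -0.25]
 [ 1.    0.   -0.  ]
 [ 0.   -0.25  0.97]] [[289.62067791   0.         274.90535026]
 [  0.         289.62067791 209.50645749]
 [  0.           0.           1.        ]]
[[-0.97  0.23 -0.  ]
 [ 0.23  0.97 -0.  ]
 [-0.   -0.   -1.  ]]
```

```bash
cat >> h.py <<'E'
from scipy.linalg import fractional_matrix_power as fmp
def H(p,r):
    m=np.eye(4);m[:3,:3]=r.as_matrix();m[:3,3]=p;return m
def step(p,r,n,start=None):
    A=H(*T()) if start is None else start
    S=fmp(np.linalg.inv(A)@H(np.array(p),r),1/n).real
    print(n,'x pos',(S[:3,3]*1000).round(1),'rot',R.from_matrix(S[:3,:3]).as_rotvec().round(4))
E
python3 - <<'E'
from h import *
step([.5,.08,.30],down(np.radians(8)),14)
E
```

```text
14 x pos [-47.4  -9.   -6. ] rot [-0.0001  0.      0.0855]
```

Call:
carry_out:
  delta_pos:
    - [-47,-9,-6]
    - [-47,-9,-6]
    - [-47,-9,-6]
    - [-47,-9,-6]
    - [-47,-9,-6]
    - [-47,-9,-6]
    - [-47,-9,-6]
  rotation:
    - [0,0,0.0855]
    - [0,0,0.0855]
    - [0,0,0.0855]
    - [0,0,0.0855]
    - [0,0,0.0855]
    - [0,0,0.0855]
    - [0,0,0.0855]
  hand: [-1,-1,-1,-1,-1,-1,-1]

```text
t: 0.85
position: [0.4027, 0.3989, 0.2585]
orientation: [1.275, 2.871, -0.0]
wrist_force: [1.1, 0.7, 0.1]
gripper_width: 0.0934
grasp_force: 0.0
```

Call:
carry_out:
  delta_pos:
    - [-47,-9,-6]
    - [-47,-9,-6]
    - [-47,-9,-6]
    - [-47,-9,-6]
    - [-47,-9,-6]
    - [-47,-9,-6]
    - [-47,-9,-6]
    - [0,0,0]
  rotation:
    - [0,0,0.0855]
    - [0,0,0.0855]
    - [0,0,0.0855]
    - [0,0,0.0855]
    - [0,0,0.0855]
    - [0,0,0.0855]
    - [0,0,0.0855]
    - [0,0,0]
  hand: [-1,-1,-1,-1,-1,-1,-1,-1]

```text
t: 1.65
position: [0.4973, 0.0783, 0.3015]
orientation: [2.073, 2.359, 0.001]
wrist_force: [-0.1, 1.7, 0.1]
gripper_width: 0.0941
grasp_force: 0.0
```

```bash
python3 - <<'E'
from h import *
s=state();print(s['position'],s['joint_pos'].round(3),s['qd'].round(3));snap('wrist','w1')
im=cv2.imread('pics/w1.png');cv2.imwrite('pics/w1b.png',cv2.resize(im,(800,600),interpolation=cv2.INTER_CUBIC))
E
```

```text
[0.49732002 0.07829667 0.30154886] [-0.686  0.127  0.518  1.816 -0.067  1.214 -0.02 ] [-0.053  0.03  -0.094 -0.01  -0.023 -0.013 -0.002]
```

View pics/w1b.png

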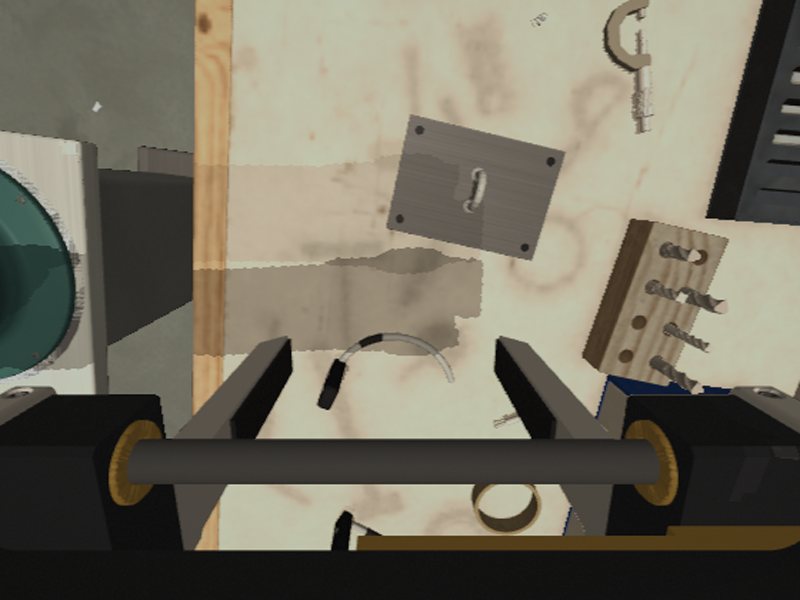

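The overhead view shows the plate corners at (410,116), (565,152), (531,260) and (388,229), the eye at (475,190), the hook handle at (330,385), the sleeve at (370,342) and the tip at (452,380), all in the enlarged frame.

```bash
cat >> h.py <<'E'
def ray(f,uv,z):
    d=np.load(f'{f}.npz');Rw=R.from_rotvec(d['r'].ravel()).inv();c=Rw.apply(-d['t'].ravel())
    uv=np.atleast_2d(uv).astype(float);q=np.c_[uv,np.ones(len(uv))]@np.linalg.inv(d['K']).T;q=Rw.apply(q)
    return c+q*((z-c[2])/q[:,2])[:,None]
def circ(P):
    A=np.c_[2*P[:,:2],np.ones(len(P))];x=np.linalg.lstsq(A,(P[:,:2]**2).sum(1),rcond=None)[0];return x[:2],np.sqrt(x[2]+x[0]**2+x[1]**2)
E
python3 - <<'E'
from h import *
k=.7
b=ray('w1',k*np.array([(362,346),(384,338),(403,337),(420,342),(435,352),(445,364),(452,380)]),.006)
c,r=circ(b);print('circle',c,r)
ang=lambda p:np.degrees(np.arctan2(*(p[:2]-c)[::-1])).round(1)
print('tip ang',ang(b[-1]))
s=ray('w1',k*np.array([(360,346),(383,338)]),.006);print('sleeve ends',[ang(x) for x in s])
C=ray('w1',k*np.array([(410,116),(565,152),(531,260),(388,229)]),.005);print('plate',C.round(4),C.mean(0))
e=C[1]-C[0]+C[2]-C[3];print('yaw',np.degrees(np.arctan2(e[1],e[0])),np.linalg.norm(e)/2)
P,im,ok=pts('w1')
z=P[...,2]
def clus(x0,x1,y0,y1,z0,z1):
    m=ok&(P[...,0]>x0)&(P[...,0]<x1)&(P[...,1]>y0)&(P[...,1]<y1)&(z>z0)&(z<z1);return P[m]
print('bench z',np.median(clus(.4,.6,-.05,.05,-.02,.003)[:,2]))
m=clus(.35,.62,-.12,.03,.004,.02);print(len(m));
if len(m)>20: print(circ(m))
hd=clus(.38,.5,-.15,.0,.03,.1);q,_=cv2.PCACompute(hd[:,:2].astype(np.float32),None);print('handle',len(hd),q,hd.min(0),hd.max(0))
t=clus(.38,.5,-.15,.0,.073,.1);print('top',cv2.minAreaRect(t[:,:2].astype(np.float32)*1000))
ey=clus(.5,.66,.1,.24,.015,.06);print('eye',len(ey),cv2.minAreaRect(ey[:,:2].astype(np.float32)*1000),ey.max(0))
E
```

```text
circle [ 0.52109525 -0.08744648] 0.07148319584142299
tip ang 20.0
sleeve ends [np.float64(132.0), np.float64(108.6)]
plate [[0.4962 0.2262 0.005 ]
 [0.6642 0.2124 0.005 ]
 [0.6531 0.0943 0.005 ]
 [0.4881 0.108  0.005 ]] [0.5753992  0.16020178 0.005     ]
yaw -4.711592978995912 0.16704651949660893
bench z -0.0005048586283881787
479
(array([ 0.51616965, -0.09006291]), np.float64(0.074849786559161))
handle 313 [[ 0.44711894 -0.0614508 ]] [ 0.43526214 -0.08056135  0.03018336] [ 0.45656026 -0.05246674  0.07921243]
top ((445.90777587890625, -66.67578125), (28.258785247802734, 15.500062942504883), 71.11172485351562)
eye 171 ((574.17578125, 161.0620880126953), (40.9467658996582, 8.207788467407227), 84.86921691894531) [0.57855918 0.18149986 0.04270012]
```

```bash
python3 - <<'E'
from h import *
step([.4459,-.0667,.11],down(np.radians(-18.4)),7)
E
```

```text
7 x pos [-21.8  -6.1  27.3] rot [ 0.0001 -0.0001  0.0651]
```

Call:
carry_out:
  delta_pos:
    - [-21.8,-6.1,27.3]
    - [-21.8,-6.1,27.3]
    - [-21.8,-6.1,27.3]
    - [-21.8,-6.1,27.3]
    - [-21.8,-6.1,27.3]
    - [-21.8,-6.1,27.3]
    - [-21.8,-6.1,27.3]
    - [0,0,0]
  rotation:
    - [0,0,0.065]
    - [0,0,0.065]
    - [0,0,0.065]
    - [0,0,0.065]
    - [0,0,0.065]
    - [0,0,0.065]
    - [0,0,0.065]
    - [0,0,0]
  hand: [-1,-1,-1,-1,-1,-1,-1,-1]

```text
t: 2.5
position: [0.4434, -0.0653, 0.1067]
orientation: [-2.544, -1.84, 0.007]
wrist_force: [0.3, 1.1, 0.3]
gripper_width: 0.094
grasp_force: 0.0
```

```bash
python3 - <<'E'
from h import *
s=state();p,r=T();print(p,s['joint_pos'].round(2));snap('wrist','w2')
step([.4459,-.0667,.046],down(np.radians(-18.4)),1)
P,im,ok=pts('w2');z=P[...,2]
m=ok&(abs(P[...,0]-.446)<.03)&(abs(P[...,1]+.067)<.03)&(z>.07)&(z<.085)
print(m.sum(),cv2.minAreaRect(P[m][:,:2].astype(np.float32)*1000) if m.sum()>5 else '')
m=ok&(z>.004)&(z<.012)&(abs(P[...,0]-.516)<.1)&(abs(P[...,1]+.06)<.08);print(m.sum(),circ(P[m]))
E
```

```text
[ 0.44341001 -0.06532341  0.10665675] [-0.46  0.3   0.62  2.15 -0.25  0.76  0.  ]
1 x pos [-2.   1.7 62.2] rot [-0.0028  0.0015  0.006 ]
769 ((446.6471862792969, -66.57421875), (26.926010131835938, 15.455981254577637), 71.74105834960938)
1708 (array([ 0.51673641, -0.08853502]), np.float64(0.07319886663332352))
```

Call:
carry_out:
  delta_pos:
    - [-2,2,10]
    - [0,0,17]
    - [0,0,17]
    - [0,0,15]
    - [0,0,0]
    - [0,0,0]
  rotation:
    - [0,0,0.005]
    - [0,0,0]
    - [0,0,0]
    - [0,0,0]
    - [0,0,0]
    - [0,0,0]
  hand: [-1,-1,-1,-1,-1,-1]

```text
t: 3.15
position: [0.4481, -0.0663, 0.0508]
orientation: [2.546, 1.841, 0.0]
wrist_force: [0.5, 0.6, 0.4]
gripper_width: 0.094
grasp_force: 0.0
```

Call:
carry_out:
  delta_pos:
    - [0,0,0]
    - [0,0,0]
    - [0,0,0]
    - [0,0,0]
    - [0,0,0]
    - [0,0,0]
    - [0,0,0]
    - [0,0,0]
  rotation:
    - [0,0,0]
    - [0,0,0]
    - [0,0,0]
    - [0,0,0]
    - [0,0,0]
    - [0,0,0]
    - [0,0,0]
    - [0,0,0]
  hand: [1,1,1,1,1,1,1,1]

```text
t: 3.95
position: [0.4475, -0.0668, 0.0504]
orientation: [2.547, 1.839, -0.0]
wrist_force: [0.4, -0.2, 0.2]
gripper_width: 0.0336
grasp_force: 0.0
```

Call:
carry_out:
  delta_pos:
    - [0,0,3]
    - [0,0,0]
    - [0,0,0]
    - [0,0,0]
    - [0,0,0]
    - [0,0,0]
  rotation:
    - [0,0,0]
    - [0,0,0]
    - [0,0,0]
    - [0,0,0]
    - [0,0,0]
    - [0,0,0]
  hand: [1,1,1,1,1,1]

```text
t: 4.55
position: [0.4475, -0.0668, 0.0474]
orientation: [2.547, 1.839, -0.0]
wrist_force: [0.2, -0.5, -1.4]
gripper_width: 0.0161
grasp_force: 30.0
```

```bash
python3 - <<'E'
from h import *
s=state();p,r=T();print(p,s['gripper_width'],s['grasp_force'],s['wrist_force']);snap('wrist','w3')
def fit(f):
    P,im,ok=pts(f);z=P[...,2]
    m=ok&(z>.004)&(z<.012)&(abs(P[...,0]-.516)<.1)&(abs(P[...,1]+.06)<.08);print(m.sum(),circ(P[m]))
fit('w3')
y=r.as_matrix()[:,1];print('tool y yaw',np.degrees(np.arctan2(y[1],y[0])))
E
```

```text
[ 0.44752012 -0.06680597  0.04738026] 0.016129499083840367 29.995621740818024 [ 0.17224663 -0.49638638 -1.42890335]
2825 (array([ 0.5176304 , -0.08857933]), np.float64(0.07301052617183998))
tool y yaw -18.334521421642204
```

```bash
python3 - <<'E'
from h import *
p,r=T()
step([.5306,.0210,.125],down(np.radians(60)),12,start=H(p+[0,0,.06],r))
E
```

```text
12 x pos [ 5.3  9.5 -1.5] rot [-0.      0.     -0.1139]
```

Call:
carry_out:
  delta_pos:
    - [0,0,-10]
    - [0,0,-15]
    - [0,0,-15]
    - [0,0,-15]
    - [0,0,-5]
    - [0,0,0]
  rotation:
    - [0,0,0]
    - [0,0,0]
    - [0,0,0]
    - [0,0,0]
    - [0,0,0]
    - [0,0,0]
  hand: [1,1,1,1,1,1]

```text
t: 5.2
position: [0.4479, -0.0666, 0.1081]
orientation: [2.546, 1.839, 0.002]
wrist_force: [0.2, 0.1, -1.8]
gripper_width: 0.0159
grasp_force: 30.0
```

Call:
carry_out:
  delta_pos:
    - [5.3,9.5,-1.5]
    - [5.3,9.5,-1.5]
    - [5.3,9.5,-1.5]
    - [5.3,9.5,-1.5]
    - [5.3,9.5,-1.5]
    - [5.3,9.5,-1.5]
  rotation:
    - [0,0,-0.114]
    - [0,0,-0.114]
    - [0,0,-0.114]
    - [0,0,-0.114]
    - [0,0,-0.114]
    - [0,0,-0.114]
  hand: [1,1,1,1,1,1]

```text
t: 5.8
position: [0.5045, -0.0374, 0.1157]
orientation: [-1.776, -2.59, 0.001]
wrist_force: [0.1, -0.2, -1.4]
gripper_width: 0.0157
grasp_force: 30.0
```

Call:
carry_out:
  delta_pos:
    - [5.3,9.5,-1.5]
    - [5.3,9.5,-1.5]
    - [5.3,9.5,-1.5]
    - [5.3,9.5,-1.5]
    - [5.3,9.5,-1.5]
    - [5.3,9.5,-1.5]
    - [0,0,0]
    - [0,0,0]
  rotation:
    - [0,0,-0.114]
    - [0,0,-0.114]
    - [0,0,-0.114]
    - [0,0,-0.114]
    - [0,0,-0.114]
    - [0,0,-0.114]
    - [0,0,0]
    - [0,0,0]
  hand: [1,1,1,1,1,1,1,1]

```text
t: 6.6
position: [0.5299, 0.0206, 0.1248]
orientation: [-0.817, -3.033, 0.001]
wrist_force: [-0.6, 0.4, -1.5]
gripper_width: 0.0157
grasp_force: 30.0
```

```bash
python3 - <<'E'
from h import *
s=state();p,r=T();print(p,r.as_matrix().round(3),s['joint_pos'].round(2));snap('wrist','w4');snap('side','s4');snap('scene','c4')
a=cv2.imread('pics/w4.png');b=cv2.imread('pics/s4.png')[120:260,200:340]
cv2.imwrite('pics/m4.png',np.hstack([cv2.resize(a,(480,360)),cv2.resize(b,(320,360),interpolation=cv2.INTER_CUBIC)]))
z0=p[2]-.0474
P,im,ok=pts('w4');z=P[...,2];q=r.inv().apply((P-p).reshape(-1,3)).reshape(P.shape)
# bar points: in tool frame near arc radius 75 about (0,75)
rad=np.hypot(q[...,0],q[...,1]-.075);m=ok&(abs(rad-.075)<.02)&(abs(z-z0)<.025)&(z>z0-.03)
ang=np.degrees(np.arctan2(q[...,0],-(q[...,1]-.075)))
for lo in range(-160,160,20):
    k=m&(ang>=lo)&(ang<lo+20)
    if k.sum()>15:print(lo,k.sum(),'top z rel',(np.percentile(z[k],[10,50,90])-z0).round(4),'rad',np.median(rad[k]).round(4))
E
```

```text
[0.52990466 0.02062172 0.12483209] [[-0.865  0.502 -0.001]
 [ 0.502  0.865 -0.   ]
 [ 0.001 -0.001 -1.   ]] [-0.33  0.37  0.28  1.94 -0.14  0.85  1.07]
0 339 top z rel [0.0057 0.008  0.0218] rad 0.0776
20 425 top z rel [0.0054 0.0071 0.0086] rad 0.0771
40 487 top z rel [0.0055 0.0075 0.0087] rad 0.077
60 444 top z rel [0.0052 0.0069 0.0079] rad 0.0761
80 447 top z rel [0.0052 0.0069 0.0079] rad 0.0751
100 438 top z rel [0.0048 0.0068 0.008 ] rad 0.0739
120 414 top z rel [0.0049 0.0067 0.0078] rad 0.0728
```

View pics/m4.png

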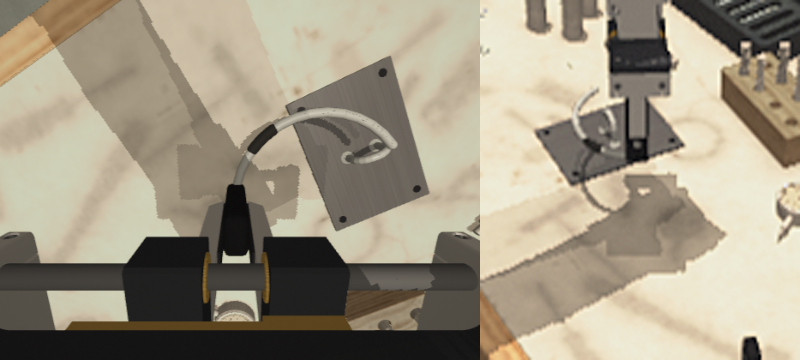

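No sag: the bar lies at its nominal height, with the tip beside the eye in the left panel (tip about (397,148), eye about (367,152)). Next I measure the eye relative to the hook in this same view, which cancels the camera bias.

```bash
python3 - <<'E'
from h import *
p=np.array([0.52990466,0.02062172,0.12483209]);r=R.from_matrix([[-0.865,.502,-.001],[.502,.865,0],[.001,-.001,-1]])
P,im,ok=pts('w4');z=P[...,2];z0=p[2]-.0474;q=r.inv().apply((P-p).reshape(-1,3)).reshape(P.shape)
rad=np.hypot(q[...,0],q[...,1]-.075);ang=np.degrees(np.arctan2(q[...,0],-(q[...,1]-.075)))
m=ok&(abs(rad-.075)<.012)&(z-z0>.004)&(z-z0<.01)&(ang>12)&(ang<138)
from scipy.optimize import least_squares
f=least_squares(lambda c:np.hypot(*(q[m][:,:2]-c).T)-.075,[0,.075],loss='soft_l1',f_scale=.003).x;print('O in tool',f,circ(q[m]))
cw=p[:2]+(r.apply([*f,0]))[:2];print('O world apparent',cw)
m=ok&(abs(P[...,0]-.575)<.04)&(abs(P[...,1]-.161)<.04)&(z>.015)&(z<.05)
print('eye',m.sum(),cv2.minAreaRect(P[m][:,:2].astype(np.float32)*1000),P[m].max(0))
e=P[ok&(abs(P[...,0]-.575)<.06)&(abs(P[...,1]-.161)<.04)&(z<.012)];print('plate z',np.median(e[:,2]))
a=ray('w4',np.array([(390,57),(428,193),(338,230),(289,104)])*560/480,.005);print(a.round(4),a.mean(0))
E
```

```text
O in tool [6.26670580e-06 7.24192499e-02] (array([0.0031198 , 0.07172465]), np.float64(0.0724017081283809))
O world apparent [0.56624952 0.08326034]
eye 508 ((574.1905517578125, 159.2600860595703), (38.83675003051758, 8.19359016418457), 84.44010162353516) [0.57872614 0.17895886 0.04383666]
plate z 0.004261181271217468
[[0.4971 0.2269 0.005 ]
 [0.6627 0.2115 0.005 ]
 [0.653  0.0969 0.005 ]
 [0.4859 0.1127 0.005 ]] [0.57467614 0.16200692 0.005     ]
```

Call:
carry_out:
  delta_pos:
    - [-0.5,2.4,10]
    - [0,0,14]
    - [0,0,14]
    - [0,0,14]
    - [0,0,10]
    - [0,0,4]
    - [0,0,0]
    - [0,0,0]
  rotation:
    - [0,0,0]
    - [0,0,0]
    - [0,0,0]
    - [0,0,0]
    - [0,0,0]
    - [0,0,0]
    - [0,0,0]
    - [0,0,0]
  hand: [1,1,1,1,1,1,1,1]

```text
t: 7.55
position: [0.5321, 0.0229, 0.0597]
orientation: [0.812, 3.034, 0.0]
wrist_force: [0.4, -0.2, -1.8]
gripper_width: 0.0157
grasp_force: 30.0
```

Call:
carry_out:
  delta_pos:
    - [5.99,0.24,0]
    - [5.99,0.24,0]
    - [5.99,0.24,0]
    - [5.99,0.24,0]
    - [5.99,0.24,0]
    - [5.99,0.24,0]
    - [0,0,0]
  rotation:
    - [0,0,0.08]
    - [0,0,0.08]
    - [0,0,0.08]
    - [0,0,0.08]
    - [0,0,0.08]
    - [0,0,0.08]
    - [0,0,0]
  hand: [1,1,1,1,1,1,1]

```text
t: 8.25
position: [0.5061, 0.0483, 0.0599]
orientation: [1.51, 2.754, 0.001]
wrist_force: [0.5, 0.3, -1.9]
gripper_width: 0.0157
grasp_force: 30.0
```

```bash
python3 - <<'E'
from h import *
s=state();p,r=T();y=r.as_matrix()[:,1];yw=np.degrees(np.arctan2(y[1],y[0]));print(p,'O',(p+.075*y).round(4),'hook yaw',yw+45,s['wrist_force'].round(1),s['moment'].round(2),s['grasp_force'])
snap('wrist','w5');a=cv2.imread('pics/w5.png')
cv2.imwrite('pics/m5.png',cv2.resize(a,(800,600)))
E
```

```text
[0.50614977 0.04833455 0.05989982] O [0.5694 0.0887 0.06  ] hook yaw 77.51794027974697 [ 0.5  0.3 -1.9] [-0.16  0.04  0.05] 29.996318221092224
```

View pics/m5.png

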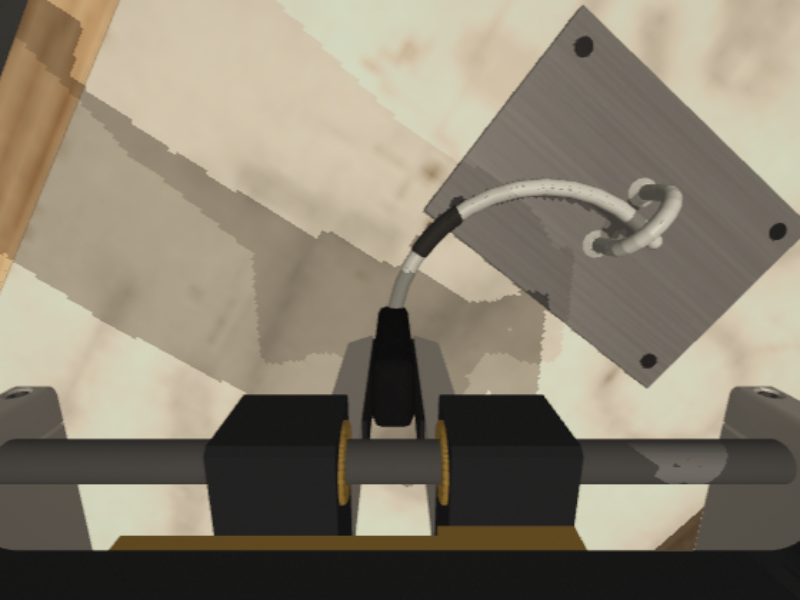

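The tip has entered the eye, with the bar crossing midway between the feet at (594,243) and (642,190). I'll carry on along the arc.

Call:
carry_out:
  delta_pos:
    - [5.99,0.24,0]
    - [5.99,0.24,0]
    - [5.99,0.24,0]
    - [5.99,0.24,0]
    - [5.99,0.24,0]
    - [5.99,0.24,0]
    - [0,0,0]
  rotation:
    - [0,0,0.08]
    - [0,0,0.08]
    - [0,0,0.08]
    - [0,0,0.08]
    - [0,0,0.08]
    - [0,0,0.08]
    - [0,0,0]
  hand: [1,1,1,1,1,1,1]

```text
t: 9.0
position: [0.4949, 0.0818, 0.0596]
orientation: [2.119, 2.319, 0.001]
wrist_force: [0.3, -0.2, -2.3]
gripper_width: 0.0157
grasp_force: 30.0
```

Call:
carry_out:
  delta_pos:
    - [5.99,0.24,0]
    - [5.99,0.24,0]
    - [5.99,0.24,0]
    - [5.99,0.24,0]
    - [5.99,0.24,0]
    - [5.99,0.24,0]
    - [0,0,0]
  rotation:
    - [0,0,0.08]
    - [0,0,0.08]
    - [0,0,0.08]
    - [0,0,0.08]
    - [0,0,0.08]
    - [0,0,0.08]
    - [0,0,0]
  hand: [1,1,1,1,1,1,1]

```text
t: 9.7
position: [0.5004, 0.1167, 0.0594]
orientation: [2.609, 1.75, 0.0]
wrist_force: [-0.4, -1.1, -1.7]
gripper_width: 0.0156
grasp_force: 30.0
```

```bash
cat >> h.py <<'E'
def rep():
    s=state();p,r=T();y=r.as_matrix()[:,1];yw=np.degrees(np.arctan2(y[1],y[0]));print(p.round(4),'O',(p+.075*y).round(4),'hook yaw',(yw+45).round(2),s['wrist_force'].round(1),s['moment'].round(2),s['grasp_force'])
E
python3 -c "
from h import *
rep()"
```

```text
[0.5004 0.1167 0.0594] O [0.5698 0.0883 0.0595] hook yaw 22.7 [-0.4 -1.1 -1.7] [-0.08  0.18 -0.03] 29.996767938137054
```

Call:
carry_out:
  delta_pos:
    - [5.99,0.24,0]
    - [5.99,0.24,0]
    - [5.99,0.24,0]
    - [5.99,0.24,0]
    - [5.99,0.24,0]
    - [5.99,0.24,0]
    - [0,0,0]
    - [0,0,0]
  rotation:
    - [0,0,0.08]
    - [0,0,0.08]
    - [0,0,0.08]
    - [0,0,0.08]
    - [0,0,0.08]
    - [0,0,0.08]
    - [0,0,0]
    - [0,0,0]
  hand: [1,1,1,1,1,1,1,1]

```text
t: 10.5
position: [0.5209, 0.1446, 0.0593]
orientation: [2.949, 1.082, -0.001]
wrist_force: [0.6, 0.0, -2.7]
gripper_width: 0.0155
grasp_force: 30.0
```

```bash
python3 - <<'E'
from h import *
rep();snap('wrist','w6');a=cv2.imread('pics/w6.png')
cv2.imwrite('pics/m6.png',cv2.resize(a,(800,600)))
E
```

```text
[0.5209 0.1446 0.0593] O [0.5695 0.0874 0.0593] hook yaw -4.68 [ 0.6  0.  -2.7] [-0.01  0.19  0.01] 29.995644986629486
```

View pics/m6.png

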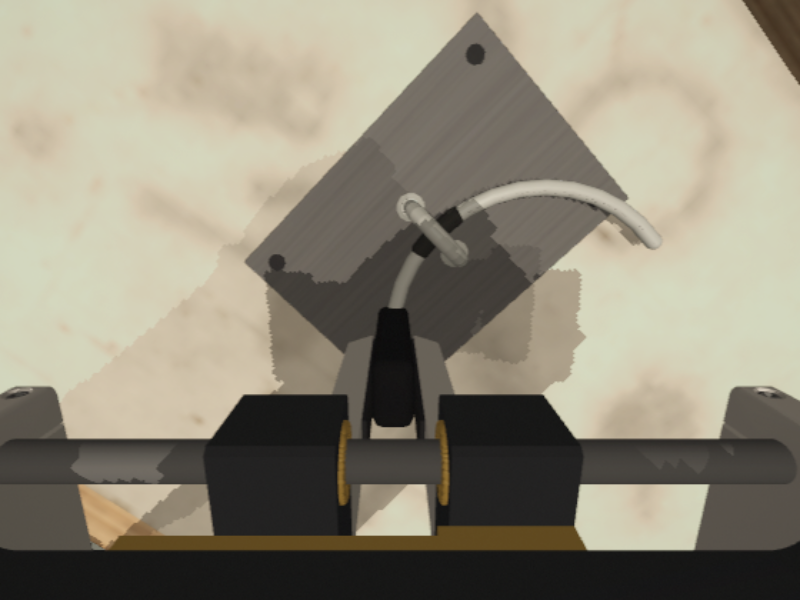

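The sleeve lies in the eye: its middle at (437,231) falls midway between the feet at (410,207) and (458,254), square to the arch. I'll lower it and release.

Call:
carry_out:
  delta_pos:
    - [0,0,2]
    - [0,0,2]
    - [0,0,1.5]
    - [0,0,1]
    - [0,0,0.4]
    - [0,0,0]
    - [0,0,0]
  rotation:
    - [0,0,0]
    - [0,0,0]
    - [0,0,0]
    - [0,0,0]
    - [0,0,0]
    - [0,0,0]
    - [0,0,0]
  hand: [1,1,1,1,1,1,1]

```text
t: 11.25
position: [0.5211, 0.1452, 0.0525]
orientation: [2.952, 1.076, 0.0]
wrist_force: [-0.4, -0.1, -0.7]
gripper_width: 0.0157
grasp_force: 30.0
```

```bash
python3 -c "
from h import *
rep()"
```

```text
[0.5211 0.1452 0.0525] O [0.5693 0.0878 0.0525] hook yaw -4.96 [-0.4 -0.1 -0.7] [-0.06  0.19 -0.02] 29.995599389076233
```

Near or at contact. I'll press down a hair more, then open and retreat upward.

Call:
carry_out:
  delta_pos:
    - [0,0,0.4]
    - [0,0,0]
    - [0,0,0]
    - [0,0,0]
    - [0,0,0]
    - [0,0,0]
    - [0,0,0]
    - [0,0,0]
  rotation:
    - [0,0,0]
    - [0,0,0]
    - [0,0,0]
    - [0,0,0]
    - [0,0,0]
    - [0,0,0]
    - [0,0,0]
    - [0,0,0]
  hand: [1,1,0.3,-0.2,-0.2,-0.2,-0.2,-0.2]

```text
t: 12.05
position: [0.5211, 0.1453, 0.0521]
orientation: [2.952, 1.075, 0.0]
wrist_force: [0.1, -0.1, 0.3]
gripper_width: 0.0558
grasp_force: 0.0
```

Call:
carry_out:
  delta_pos:
    - [0,0,0]
    - [0,0,0]
    - [0,0,-10]
    - [0,0,-25]
    - [0,0,-35]
    - [0,0,-40]
    - [0,0,-40]
    - [0,0,0]
  rotation:
    - [0,0,0]
    - [0,0,0]
    - [0,0,0]
    - [0,0,0]
    - [0,0,0]
    - [0,0,0]
    - [0,0,0]
    - [0,0,0]
  hand: [-0.2,-0.2,-0.2,-0.2,-0.2,-0.2,-0.2,-0.2]

```text
t: 12.85
position: [0.5231, 0.1454, 0.2072]
orientation: [-2.951, -1.074, -0.01]
wrist_force: [0.2, 0.9, -0.1]
gripper_width: 0.0562
grasp_force: 0.0
```

```bash
python3 - <<'E'
from h import *
rep();snap('wrist','w7');a=cv2.imread('pics/w7.png')
cv2.imwrite('pics/m7.png',cv2.resize(a,(800,600)))
P,im,ok=pts('w7');z=P[...,2];O=np.array([.5693,.0875])
ang=np.degrees(np.arctan2(P[...,1]-O[1],P[...,0]-O[0]));rad=np.hypot(P[...,0]-O[0],P[...,1]-O[1])
for lo in range(-10,130,15):
    k=ok&(abs(rad-.075)<.012)&(ang>lo)&(ang<lo+15)&(z>.0085)&(z<.02)
    if k.sum():print(lo,k.sum(),np.median(z[k]).round(4),np.median(rad[k]).round(4))
E
```

```text
[0.5231 0.1454 0.2072] O [0.5713 0.0879 0.2073] hook yaw -5.0 [ 0.2  0.9 -0.1] [-0.08  0.09 -0.03] 0.0
-10 102 0.0115 0.0742
5 104 0.0116 0.0741
20 108 0.0116 0.0743
35 103 0.0117 0.0748
50 107 0.0116 0.0746
65 112 0.012 0.0748
80 68 0.0124 0.0751
95 100 0.0118 0.0747
110 75 0.0119 0.0751
```

View pics/m7.png

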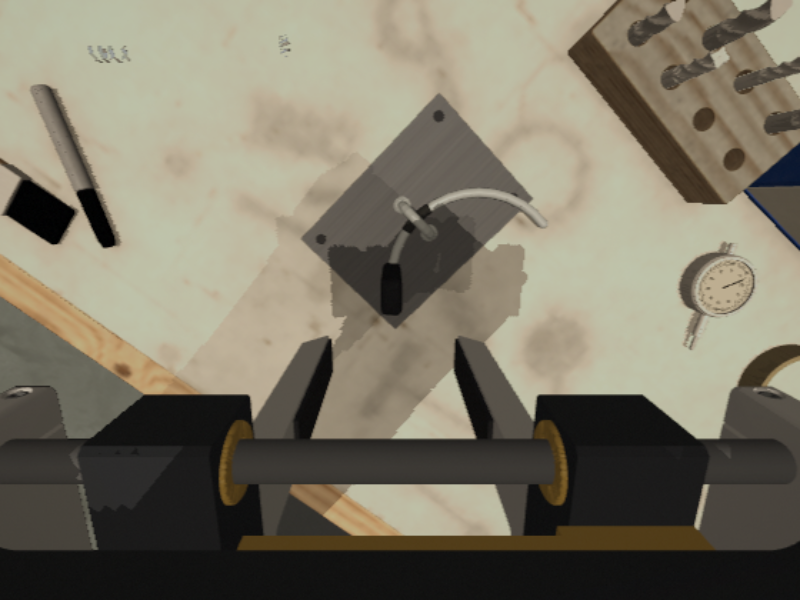

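The hook lies flat and level, with its sleeve at (415,217) in the eye and the gripper clear above. I'm handing the job in.

```bash
python3 -c "
from bench import *
print(sign_off())"
```

```text
the job is handed in; nothing more can be done
None
```

I passed the steel hook through the plate's eye until its sleeve lay in the eye, with the bar running square. The hook lies flat on the plate and is released, the straight pin was not touched, and I handed the job in at about 13 s; no verdict came back.

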